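# Hold a spring clip gaping round a card's edge

## Robot

A 7-joint arm with a two-finger parallel gripper is mounted at the origin on a cart in front of the work surface, level with it; the furniture and walls round the work are solid. World frame = base frame: x ahead of the robot, y to its left, z up, the work surface at z = 0. Lengths are in m, angles in degrees, forces in N, time in s.
With the tool pointing down it reaches from about 0.425 to 0.975 m from the base axis. Payload 16.7 kg.
Tool frame: the origin (TCP) lies between the finger pads; the fingertips stand arm.nose_length ahead of it and the grasp point (between the pads) lies 11 mm behind it (arm.nose_length is the distance from the TCP to the fingertips, in m); z points along the fingers, y is the line along which they close (so a half turn about z gives the same grasp; the last joint's range is limited). The gripper opens to 85 mm and grips with 20 to 120 N. Pads are 22 mm wide; open, the fingers measure 114 mm over their backs; the gripper's body (76 mm by 85 mm) begins 54 mm behind the grasp point. The pads swing forward as they close: fully open they stand 13 mm farther back than shut.
Start: joints at [-79.498, 24.414, 4.234, 92.017, -1.954, 63.644, -3.845], TCP at [0.221, 0.638, 0.239] pointing down, gripper open.
Joint ranges: [-163.25, 163.25], [-28.42, 122.38], [-70.27, 78.77], [12.13, 141.07], [-58.53, 238.53], [9.26, 117.41], [-156.51, 156.51]. Speed limits (degrees/s): [108.29, 108.29, 136.94, 136.94, 172.46, 172.46, 172.46].

## Interface

Orientations are given as [roll, pitch, yaw] about the fixed x, y, z axes, in that order (R = Rz(yaw) Ry(pitch) Rx(roll)).
In Python, from station import arm gives the robot as it stands.
- The arm moves only by the tool play_rows, never from a script. Its argument "steps" is a list that holds one entry, the list of rows, each a list of 5 numbers: the shift along the tool's x, y, z in mm, then the turn about the tool's z in degrees, then the opening, from 0 (shut) to 1 (fully open). A call has 1 to 20 rows; each row is the pose to reach, as a shift and turn from the pose commanded when the call began, along the tool's axes at that moment; what a row does not reach only later rows make up. A row lasts 1/10 s, in which the tool goes at most 50 mm and 8.59 degrees, less where a joint would pass 70% of its speed; a pose out of reach is approached as far as the arm can. A call with a gripper value outside its range is refused whole. The fingers move at their own pace and stop on an object; "squeeze" is the grip in N (left out, the last holds). Time passes only in rows, so rows that repeat a pose let the fingers close. It gives the time, the measured TCP pose, the force, the opening and the grip force at its end, in the units of the state.
- arm.observe(): the state, without advancing time (a new reading comes with each control period).
- arm.read_camera(name): name is "scene" or "top"; returns (picture, depth): 420x560x3 uint8, red, green, blue; 420x560 float32, m along the optical axis (not along the pixel's ray), 0 where there is no reading.
- arm.camera_params(name): a dict with "intrinsics" (3x3 intrinsics, pixels), "dist_coeffs" ([k1, k2, p1, p2, k3] as OpenCV has them; the pictures are not rectified), "R" (3x3) and "t" (3): a world point X has camera coordinates R X + t. Camera axes: x right, y down, z forward; pixel columns grow to the right and rows downward; lengths in m; the calibration is good to about 2 mm. A picture is of the moment at which its call begins. camera_params takes no time and is no camera call.
- arm.hand_in(): hands the job in; it is judged then, once.
The state is a dict: "t": time; "joint_pos": joint angles; "joint_vel": joint speeds; "effort": joint torques, N m; "tcp_pos": TCP position; "tcp_rot": TCP orientation; "contact_force": force on the tool from outside, world axes, zero at the start; "wrist_torque": the same for the moment, N m; "width": finger opening in m; "gripper_force": force on a finger pad.
Only numpy, scipy, OpenCV 4.12 (cv2) and the standard library are available. Lean on these libraries where they do the work, as an engineer would, in place of code of your own. Each camera call takes 0.05 s, during which the arm holds its last target. There are 200 camera calls.

## Task

Pick up the spring clip by its handles, squeeze it wide open, and bring it level to the card standing in its stand, so that the card's free upright edge reaches well in between the open jaws, about half-way up the card and with the jaws pointing straight along it. Finish holding the clip still like that, squeezed wide open and clear of the card on both sides, so that a second slip can be laid beside the card before anyone lets go: do not release the clip, do not push it against the card or its stand, and leave the glassware and the timer alone.

Things in the scene. Friction and masses are not known exactly. Their poses are not given: they have to be found in the camera images.
- clip_pin (a point): Hinge pin of the spring clip, half-way up it. Clip: white plastic, 70 g, like a wide clothes-peg, lying on its side, 36 mm tall as it lies (this point starts 18 mm above the worktop). Axes: x along the clip out of the jaws, y across it (jaws and handles swing along y), z along the pin, up. Jaws reach 47 mm ahead of the pin (+x), handles 52 mm behind (-x), walls 4 mm, pin radius 3.5 mm.
- clip_handles (a point): Where to grip: midway between the two handles, 35 mm behind the pin (-35 mm on the clip's x), half-way up, axes as clip_pin. Squeeze along the clip's y. Shut, the handles spread like a V: 36 mm over their outsides here, 45 mm at their ends. Fully squeezed they are parallel, 18 mm over their outsides, against a stop; that takes about 7 N on each.
- clip_mouth (a point): Midpoint between the jaw tips, 45 mm ahead of the pin (+45 mm on the clip's x), half-way up, axes as clip_pin. Shut, the tips meet here; fully squeezed, they gape 25 mm, narrowing to about 10 mm beside the pin.
- jaw (a joint): How far each half of the clip is squeezed open, rad: 0 shut (as at the start), 0.28 fully squeezed (stop); both halves always turn by the same amount. A spring shuts it.
- card_edge (a point): Middle of the card's free upright edge, 60 mm above the worktop. Stiff white card, 3 mm thick, 50 mm deep, upright in a fixed foot; this edge is bare from 20 mm (foot's top) to 100 mm (card's top) above the worktop. Axes: x from this edge into the card, toward the post at its far edge (the clip comes on along +x, its own x the same way), y across the card's thickness, z up.
- card_stand: The fixed aluminium stand with the card; origin on the worktop right under card_edge, same axes. Foot 50 mm wide, 20 mm tall, from 2 mm to 66 mm behind the free edge (on x); a post 12 mm wide and 96 mm tall holds the card's far edge.
- clip: The whole clip; origin on the pin at the clip's underside (18 mm under clip_pin), same axes.
- beaker_50: Bystander: small glass beaker, 52 mm wide, 56 mm tall; origin at the centre of its underside.
- vial_2: Bystander: sample vial with dark cap, 24 mm wide, 53 mm tall; origin at the centre of its underside.
- timer: Bystander: white bench timer lying flat, 62 x 62 x 18 mm; origin at the centre of its underside.
There are look-alikes about, which are no part of the job. Leave any brown or pink look-alike of the card_stand alone.

How it is judged (in metres and radians):
On the way:
1. the clip is gripped by its handles, squeezed open and lifted clear of the worktop (height (world z) of clip above 0.015 m and value of joint jaw above 0.2 rad and contact force between the fingers and clip above 2 N), for 0.2 s.
At the end, for the whole second after the job is handed in: The fingers still hold the clip in the air, squeezed to 0.2 rad or more, at rest; the card edge is 9 to 35 mm in from the jaw tips, within 8 mm of mid-gape and 20 mm of mid-height; the clip is level and in line with the card to 10 degrees and touches neither card nor stand (value of joint jaw above 0.2 rad and x of card_edge in the frame of clip_pin between 0.01 and 0.036 m and y of card_edge in the frame of clip_pin between -0.008 and 0.008 m and z of card_edge in the frame of clip_pin between -0.02 and 0.02 m and angle between the x axis of clip_pin and the x axis of card_edge, either way round below 0.17 rad and angle between clip_pin's own z axis and vertical below 0.17 rad and contact force between the fingers and clip above 2 N and contact force between clip and card_stand below 0.3 N and height (world z) of clip above 0.021 m and linear speed of clip below 0.02 m/s); the arm keeps its last pose, push and grip.
It fails at once if the clip is pushed against the card or its stand (over 5 N) (contact force between clip and card_stand above 5 N).
It fails at once if the robot pushes against the card or its stand (over 5 N) (contact force between the arm and card_stand above 5 N).
It fails at once if the fingers push against the card or its stand (over 5 N) (contact force between the fingers and card_stand above 5 N).
It fails at once if the beaker, the vial or the timer is displaced by more than 15 mm (distance of any of beaker_50, vial_2, timer from where it was at the start of the episode above 0.015 m).
It also fails if it takes over 43 s, if anything falls off the work surface, if the arm or the gripper's body presses on something with over 40 N, if the wrist force passes 120 N, or if a joint passes its speed limit or range.

## Working session

There is one attempt and no reset: what is moved stays moved. The work goes in short steps, Python scripts to look and compute and a tool call to move; the robot and the scene stay as the last step left them, time stands still between calls to the robot, and variables do not carry over. Pictures are saved under pics/ and viewed, at most 10 in all, crops included, and the job is handed in when it is done.

Besides the shell and the picture viewer there is one more tool, called after ">>>" as name(argument=value, ...), one argument or row to a line, values as JSON. play_rows: Moves the arm, as the interface text tells. Its arguments: {"type":"object","properties":{"steps":{"type":"array","items":{"type":"array","items":{"type":"array","items":{"type":"number"}}}},"squeeze":{"type":"number"}},"required":["steps"]}

```bash
mkdir -p pics; python3 - <<'E'
from station import arm
import cv2,numpy as np
print(arm.nose_length, arm.observe())
for n in("scene","top"):
    p,d=arm.read_camera(n); cv2.imwrite(f"pics/{n}0.png",p[:,:,::-1]); np.savez(f"{n}0.npz",p=p,d=d)
    print(n,arm.camera_params(n))
E
```

```text
0.008 {'t': 0.0, 'joint_pos': array([-79.49568194,  24.45314652,   4.23116746,  92.05370191,
        -1.95282899,  63.64434632,  -3.84508924]), 'joint_vel': array([-0.10816784, -0.04573123, -0.09039351, -0.01433851,  0.03769331,
       -0.04427426, -0.04265259]), 'effort': array([-8.44037295e-04, -9.49825644e+01,  3.76072839e+00, -4.63522124e+01,
        1.92773016e-02,  9.98057309e-03, -1.05629391e-05]), 'tcp_pos': array([0.22043341, 0.63754874, 0.23855857]), 'tcp_rot': array([-1.79921256e+02,  6.88541255e-03,  1.60928139e+02]), 'contact_force': array([ 0.08425488,  0.06597102, -0.10765404]), 'wrist_torque': array([0.03664005, 0.02193366, 0.01801436]), 'gripper_force': 0.0, 'width': 0.08526532418433033}
scene {'intrinsics': array([[403.53105326,   0.        , 285.00171135],
       [  0.        , 403.53105326, 207.78964822],
       [  0.        ,   0.        ,   1.        ]]), 'dist_coeffs': array([-0.02190427,  0.        ,  0.        ,  0.        ,  0.        ]), 'R': array([[-0.75289366, -0.65800667, -0.01335544],
       [-0.41221354,  0.48728134, -0.76982913],
       [ 0.51306056, -0.57409418, -0.63811029]]), 't': array([0.3867441 , 0.23699175, 0.79246332])}
top {'intrinsics': array([[421.70296598,   0.        , 277.46492816],
       [  0.        , 421.70296598, 211.19120296],
       [  0.        ,   0.        ,   1.        ]]), 'dist_coeffs': array([-0.11335307,  0.        ,  0.        ,  0.        ,  0.        ]), 'R': array([[-0.0162048 , -0.99979214, -0.01237252],
       [-0.99822608,  0.01688594, -0.0570926 ],
       [ 0.05728965,  0.0114254 , -0.99829222]]), 't': array([0.0511058 , 0.47775193, 1.08516836])}
```

View pics/scene0.png

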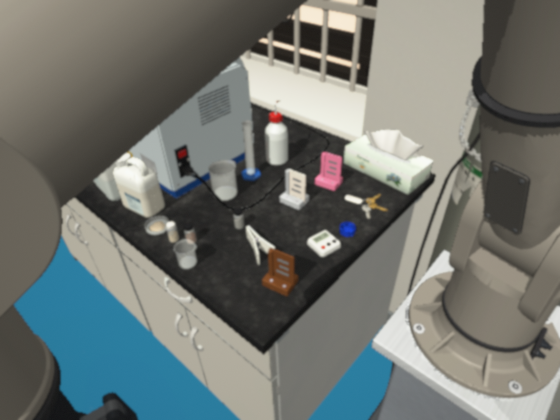

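View pics/top0.png

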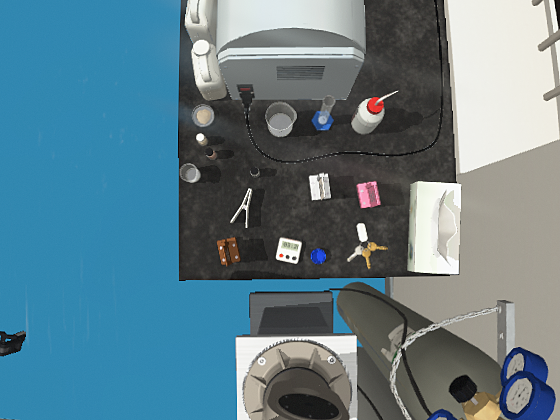

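The scene picture shows the white clip at about (258,243) and three stands: white (293,188), pink (330,170) and brown (281,272). In the top picture the clip is at (243,207) and the stands are at (320,187), (368,194) and (228,250). The aluminium stand with the white card is the white one at (320,187). Next I'll check an enlarged crop.

```bash
python3 - <<'E'
import cv2,numpy as np
a=cv2.imread("pics/top0.png")[160:270,215:350]; b=cv2.imread("pics/scene0.png")[160:270,235:345]
a=cv2.resize(a,None,fx=4,fy=4,interpolation=cv2.INTER_CUBIC);b=cv2.resize(b,None,fx=2.3,fy=4*1.0,interpolation=cv2.INTER_CUBIC)
cv2.imwrite("pics/crop0.png",np.hstack([a,b]))
E
```

```text
(no output)
```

View pics/crop0.png

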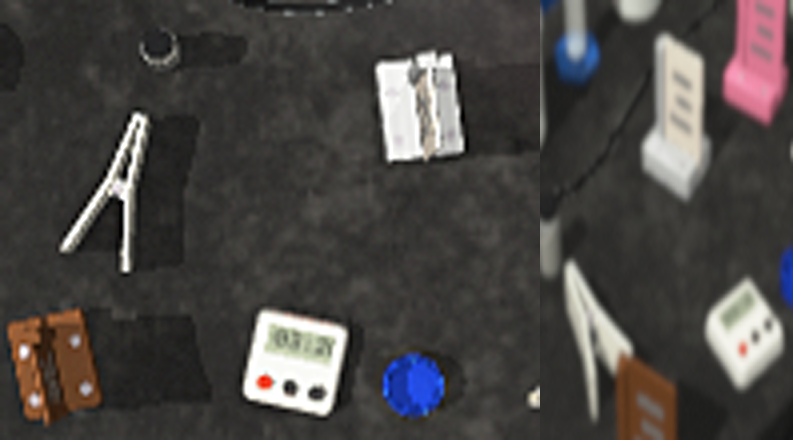

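The crop confirms it. The white stand's tall post is at its upper end, so the card's free edge faces the robot (about px (322,199)). The clip has its jaw tips at about (250,189), pin at (245,207) and handle ends at (231,222) and (246,227). Next I'll measure both.

```bash
cat > h.py <<'E'
from station import arm
import cv2,numpy as np
def cam(n):
    c=arm.camera_params(n); return [np.array(c[k],float) for k in("intrinsics","dist_coeffs","R","t")]
def plane(n,uv,z):
    K,D,R,t=cam(n); q=cv2.undistortPoints(np.array(uv,float).reshape(-1,1,2),K,D)[:,0]
    d=np.c_[q,np.ones(len(q))]@R; o=-R.T@t
    return o+d*((z-o[2])/d[:,2])[:,None]
def cloud(n,d):
    K,D,R,t=cam(n); v,u=np.mgrid[:420,:560]
    q=cv2.undistortPoints(np.c_[u.ravel(),v.ravel()].astype(float).reshape(-1,1,2),K,D)[:,0]
    return ((np.c_[q,np.ones(len(q))]*d.reshape(-1,1)-t)@R).reshape(420,560,3)
E
python3 - <<'E'
from h import *
f=np.load("top0.npz");p,d=f["p"],f["d"];W=cloud("top",d)
m=np.zeros((420,560),np.uint8);m[183:232,228:254]=1
m&=(p.min(2)>120).astype(np.uint8)
v,u=np.nonzero(m);P=plane("top",np.c_[u,v],.036);print("clip px",len(u),"depth z",np.percentile(W[m>0][:,2],[5,50,95]))
c=max(cv2.findContours(m,0,cv2.CHAIN_APPROX_NONE)[0],key=cv2.contourArea)
Q=plane("top",c[:,0],.036)[:,:2]
print("tri",cv2.minEnclosingTriangle(c.astype(np.float32))[1].reshape(-1,2), )
far=Q[:,0].argmax();print("tip",Q[far],c[far,0])
for x0 in np.arange(P[:,0].min(),P[:,0].max(),.008):
    s=P[(P[:,0]>=x0)&(P[:,0]<x0+.008)]; print(round(x0,4),len(s),s[:,1].min().round(4),s[:,1].max().round(4),s[:,1].mean().round(4))
# stand
print("stand")
R=W[170:205,305:335].reshape(-1,3)
for a,b in((.085,.11),(.012,.03)):
    s=R[(R[:,2]>a)&(R[:,2]<b)]; r=cv2.minAreaRect(s[:,:2].astype(np.float32)*1000);print(a,len(s),s.min(0),s.max(0),np.median(s,0),r)
np.set_printoptions(linewidth=250)
print((W[172:203,308:334,2]*1000).astype(int))
E
```

```text
clip px 159 depth z [-0.00100112  0.03475276  0.03823343]
tri [[252.33966 180.0865 ]
 [229.45454 221.81818]
 [245.9569  227.31897]]
tip [0.53816127 0.11759106] [248 188]
0.4382 6 0.1238 0.1265 0.1247
0.4462 10 0.1237 0.1648 0.1437
0.4542 12 0.1236 0.1622 0.1497
0.4622 11 0.1235 0.1569 0.1455
0.4702 13 0.1209 0.1517 0.1367
0.4782 14 0.1208 0.1465 0.1333
0.4862 24 0.1207 0.1413 0.1299
0.4942 17 0.118 0.1361 0.1267
0.5022 13 0.1154 0.1334 0.1251
0.5102 11 0.1153 0.1282 0.1207
0.5182 11 0.1126 0.1255 0.1187
0.5262 11 0.1099 0.1203 0.1156
0.5342 6 0.1099 0.1176 0.1146
stand
0.085 55 [ 0.5064453  -0.07095329  0.08599761] [ 0.56509247 -0.05998397  0.10241861] [ 0.54248963 -0.06736856  0.09698248] ((535.7110595703125, -65.53746032714844), (58.770103454589844, 9.954020500183105), 1.3476568460464478)
0.012 367 [ 0.50602267 -0.09443319  0.01367963] [ 0.57364988 -0.04036862  0.02997738] [ 0.53930437 -0.06259895  0.01992944] ((539.8499755859375, -67.82014465332031), (65.42815399169922, 50.713409423828125), 6.046139240264893)
[[   0    0   -3    4   -1    0    0    0   -1    3   -2    0    0    4 
[... 3351 characters left out ...]
 22   18   20   22    1    0    3]
 [  -1   -2   -1    5   21   23   19   18   17   19   19   19   20   31   51   68   20   18   22   18   21   13    2    0    0   -4]
 [   5   -1    0    0   21   20   20   22   21   18   20   18   13   29   37    5    1    0    0    1   -3   -1    2    0    0   -1]
 [  -2    0   -3    0   16   14   11    5    1    1   -1   -3   -1    1    4    0    1    0   -1    2   -2   -1    2   -1   -1   -1]
 [  -2    1   -4    0   -2   -3    0    0   -2   -1   -4    3    2    0    0    0    0 1111   -1    0   -2    0    3    2   -2    0]
 [   1   -2    1   -2    0    0    1    5    1   -1    3    0    0   -2    0    0   -2   -2    0   -1    2    0   -2   -3   -4    0]]
```

```bash
python3 - <<'E'
from h import *
f=np.load("top0.npz");p,d=f["p"],f["d"];W=cloud("top",d)
S=W[178:232,224:260].reshape(-1,3);C=S[(S[:,2]>.027)&(S[:,2]<.045)&(S[:,0]<.56)]
m=C[:,:2].mean(0);w,V=np.linalg.eigh(np.cov((C[:,:2]-m).T));a=V[:,1]*np.sign(V[0,1]);n=np.array([-a[1],a[0]])
q=(C[:,:2]-m)@np.c_[a,n]
print("clip n",len(C),"mean",m,"yaw",np.degrees(np.arctan2(a[1],a[0])),"ext",q.min(0),q.max(0))
for lo,hi in((-.06,-.045),(-.045,-.03),(-.03,-.015),(-.015,0),(0,.02),(.02,.035),(.035,.06)):
    s=q[(q[:,0]>=lo)&(q[:,0]<hi)];print(lo,hi,len(s),(s[:,1].min()*1e3).round(1),(s[:,1].max()*1e3).round(1),(s[:,1].mean()*1e3).round(1))
R=W[170:205,305:335].reshape(-1,3)
s=R[(R[:,2]>.09)&(R[:,2]<.105)]
k=np.polyfit(s[:,0],s[:,1],1);print("card yaw",np.degrees(np.arctan(k[0])),"y at .506",np.polyval(k,.506), s[:,0].min())
for n,(r0,r1,c0,c1) in dict(brown=(230,270,212,245),timer=(230,268,272,306),vial=(160,182,245,265),mid=(140,240,200,300)).items():
    s=W[r0:r1,c0:c1].reshape(-1,3);t=s[(s[:,2]>.01)&(s[:,2]<.3)];h=s[(s[:,2]>.06)&(s[:,2]<.3)]
    print(n,t.min(0).round(3),t.max(0).round(3),"high",*( (h.min(0).round(3),h.max(0).round(3)) if len(h) else ()))
o=arm.observe();print(o["tcp_pos"],o["tcp_rot"])
E
```

```text
clip n 159 mean [0.49085063 0.12881967] yaw -20.28816564429501 ext [-0.04927343 -0.02283866] [0.04734947 0.02035456]
-0.06 -0.045 6 -22.8 20.4 4.8
-0.045 -0.03 20 -21.1 19.5 0.3
-0.03 -0.015 22 -17.9 14.6 -1.3
-0.015 0 34 -13.3 11.5 -0.7
0 0.02 35 -8.1 8.1 -0.1
0.02 0.035 23 -6.5 6.6 0.1
0.035 0.06 19 -3.8 6.6 1.0
card yaw 5.828487916352201 y at .506 -0.07087995347628753 0.5064452978993883
brown [0.344 0.143 0.012] [0.413 0.201 0.103] high [0.345 0.165 0.062] [0.402 0.183 0.103]
timer [ 0.343 -0.017  0.01 ] [0.409 0.049 0.022] high
vial [0.569 0.089 0.011] [0.592 0.112 0.057] high
mid [ 0.406 -0.01   0.01 ] [0.67  0.246 0.066] high [0.652 0.099 0.06 ] [0.657 0.106 0.066]
[0.22042733 0.63762153 0.2386685 ] [-1.79933500e+02  4.93987532e-03  1.60931168e+02]
```

>>> play_rows(
  steps=[
    [[-10, -10, 0, 0, 1], [-32, -32, 0, 0, 1], [-57, -57, 0, 0, 1], [-82, -82, 0, 0, 1], [-107, -107, 0, 0, 1], [-132, -132, 0, 0, 1], [-157, -158, 0, 0, 1], [-182, -184, 10, 0, 1], [-207, -209, 20, 0, 1], [-232, -234, 30, 0, 1], [-257, -260, 40, 0, 1], [-282, -286, 50, 0, 1], [-307, -312, 60, 0, 1], [-330, -336, 75, 0, 1], [-352, -358, 85, 0, 1], [-370, -376, 92, 0, 1], [-382, -387, 97, 0, 1], [-387, -392, 100, 0, 1], [-387, -392, 100, 0, 1], [-387, -392, 100, 0, 1]],
  ],
)

```text
t: 2.1
tcp_pos: [0.4578, 0.1414, 0.1394]
tcp_rot: [180.0, -0.0, 160.9]
contact_force: [0.1, -0.1, 0.3]
width: 0.0856
gripper_force: 0.0
```

```bash
python3 - <<'E'
from h import *
o=arm.observe();print(o["tcp_pos"],o["tcp_rot"],o["joint_pos"],o["t"])
p,d=arm.read_camera("scene");cv2.imwrite("pics/s1.png",p[:,:,::-1])
E
```

```text
[0.45778714 0.14143501 0.1394085 ] [ 1.79994508e+02 -1.55820842e-02  1.60945716e+02] [-41.23771936  13.7855702   18.76731112 122.97615051  -6.34228175
  44.1290494   52.53301154] 2.1
```

>>> play_rows(
  steps=[
    [[0, -1, 10, 0, 1], [0, -1, 30, 0, 1], [0, -1, 55, 0, 1], [0, -1, 80, 0, 1], [0, -1, 100, 0, 1], [0, -1, 115, 0, 1], [0, -1, 123, 0, 1], [0, -1, 127, 0, 1], [0, -1, 127, 0, 1], [0, -1, 127, 0, 1]],
  ],
)

```text
t: 3.15
tcp_pos: [0.4581, 0.1402, 0.0128]
tcp_rot: [180.0, 0.0, 160.9]
contact_force: [-0.2, -0.3, 0.2]
width: 0.0856
gripper_force: 0.0
```

```bash
python3 - <<'E'
from h import *
p,d=arm.read_camera("scene");q,_=arm.read_camera("top")
a=cv2.resize(p[190:300,190:320,::-1],None,fx=3,fy=3,interpolation=cv2.INTER_CUBIC)
b=cv2.resize(q[160:270,200:330,::-1],None,fx=3,fy=3,interpolation=cv2.INTER_CUBIC)
cv2.imwrite("pics/s2.png",np.hstack([a,b]))
E
```

```text
(no output)
```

View pics/s2.png

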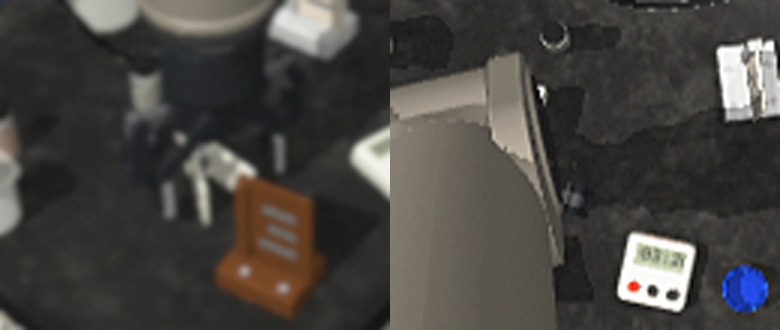

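The fingers (crop (168,200) and (280,155)) stand on either side of the handles (205,190), clear of the brown stand. I'll close now.

>>> play_rows(
  steps=[
    [[0, 0, 0, 0, 0.5], [0, 0, 0, 0, 0.4], [0, 0, 0, 0, 0.3], [0, 0, 0, 0, 0.2], [0, 0, 0, 0, 0], [0, 0, 0, 0, 0], [0, 0, 0, 0, 0], [0, 0, 0, 0, 0], [0, 0, 0, 0, 0], [0, 0, 0, 0, 0], [0, 0, 0, 0, 0], [0, 0, 0, 0, 0]],
  ],
  squeeze=40,
)

```text
t: 4.45
tcp_pos: [0.4583, 0.1403, 0.0128]
tcp_rot: [180.0, 0.0, 160.9]
contact_force: [-0.8, 0.4, 11.0]
width: 0.0158
gripper_force: 40.1
```

>>> play_rows(
  steps=[
    [[0, 0, -5, 0, 0], [0, 0, -15, 0, 0], [0, 0, -30, 0, 0], [0, 0, -50, 0, 0], [0, 0, -75, 0, 0], [0, 0, -95, 0, 0], [0, 0, -108, 0, 0], [0, 0, -114, 0, 0], [0, 0, -114, 0, 0], [0, 0, -114, 0, 0]],
  ],
)

```text
t: 5.45
tcp_pos: [0.4576, 0.14, 0.126]
tcp_rot: [-180.0, -0.0, 160.9]
contact_force: [-0.8, -0.1, -0.4]
width: 0.0155
gripper_force: 39.8
```

```bash
python3 - <<'E'
from h import *
p,d=arm.read_camera("scene");q,e=arm.read_camera("top")
np.savez("l.npz",p=p,d=d,q=q,e=e)
K,D,R,t=cam("scene");c=cv2.projectPoints(np.array([[.49,.13,.13]]),cv2.Rodrigues(R)[0],t,K,D)[0][0,0].astype(int)
k=cam("top");g=cv2.projectPoints(np.array([[.49,.13,.13]]),cv2.Rodrigues(k[2])[0],k[3],k[0],k[1])[0][0,0].astype(int);print(c,g)
a=cv2.resize(p[c[1]-50:c[1]+50,c[0]-50:c[0]+50,::-1],None,fx=4,fy=4,interpolation=cv2.INTER_CUBIC)
b=cv2.resize(q[g[1]-50:g[1]+50,g[0]-50:g[0]+50,::-1],None,fx=4,fy=4,interpolation=cv2.INTER_CUBIC)
cv2.imwrite("pics/s3.png",np.hstack([a,b]))
E
```

```text
[253 207] [239 204]
```

View pics/s3.png

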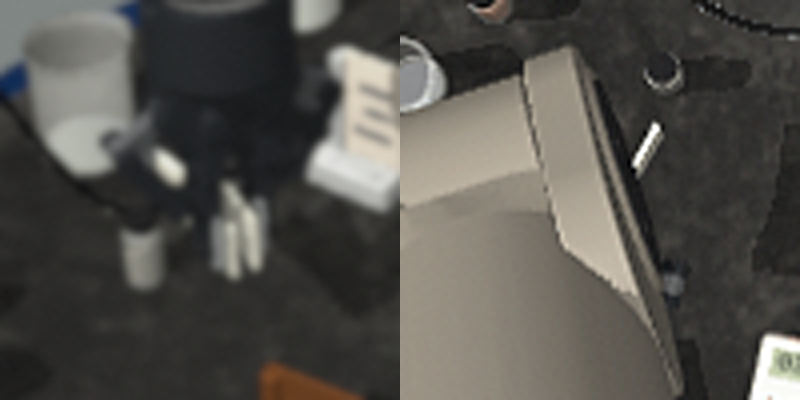

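The clip is lifted. Its handles are pressed parallel (left part, (230,240)) and one open jaw is visible from above (right part, (637,170) to (660,125)). I'll use that jaw to check where the clip sits in the hand.

```bash
python3 - <<'E'
from h import *
f=np.load("l.npz");q=f["q"];W=cloud("top",f["e"])
m=np.zeros((420,560),np.uint8);s=np.s_[178:200,245:258];m[s]=q[s].min(2)>130
v,u=np.nonzero(m);print(len(u),np.percentile(W[m>0][:,2],[10,50,90]))
P=plane("top",np.c_[u,v],.149)[:,:2]
yaw=np.radians(160.93-180);a=np.array([np.cos(yaw),np.sin(yaw)]);n=np.array([-a[1],a[0]])
r=(P-[.4576,.140])@np.c_[a,n]*1e3
for lo in range(40,100,5):
    z=r[(r[:,0]>=lo)&(r[:,0]<lo+5)]
    if len(z):print(lo,len(z),z[:,0].max().round(1),z[:,1].min().round(1),z[:,1].max().round(1))
k=np.polyfit(r[:,0],r[:,1],1);print(k,np.degrees(np.arctan(k[0])),r.max(0),np.polyval(k,80))
E
```

```text
23 [-0.00031053  0.14772532  0.15132626]
55 2 58.9 -12.8 -10.6
60 4 64.0 -13.5 -9.9
65 4 69.1 -14.3 -10.6
70 5 74.2 -15.7 -11.4
75 4 79.3 -16.5 -13.5
80 4 84.4 -17.2 -14.3
[-0.19581458  0.42541076] -11.079164211872166 [84.40506337 -9.89113175] -15.23975533694765
```

>>> play_rows(
  steps=[
    [[0, -3, -10, 0, 0], [-2, -10, -20, -1, 0], [-5, -22, -20, -2.5, 0], [-10, -37, -20, -4.5, 0], [-15, -54, -20, -6.5, 0], [-20, -71, -20, -8.5, 0], [-25, -88, -20, -10.5, 0], [-30, -105, -20, -12.5, 0], [-34, -122, -20, -14.5, 0], [-38, -139, -20, -16.5, 0], [-43, -156, -20, -18.5, 0], [-48, -173, -20, -20.5, 0], [-52, -187, -20, -22.5, 0], [-55, -198, -20, -24, 0], [-57, -206, -20, -24.7, 0], [-58, -209, -20, -25, 0], [-58, -210, -20, -25, 0], [-58, -210, -20, -25, 0], [-58, -210, -20, -25, 0]],
  ],
)

```text
t: 7.45
tcp_pos: [0.4441, -0.077, 0.1464]
tcp_rot: [180.0, 0.0, -174.0]
contact_force: [0.9, 1.1, -1.0]
width: 0.0153
gripper_force: 39.8
```

```bash
python3 - <<'E'
from h import *
o=arm.observe();print(o["tcp_pos"],o["tcp_rot"],o["joint_pos"],o["t"],o["width"])
p,d=arm.read_camera("scene");q,e=arm.read_camera("top")
np.savez("a.npz",p=p,d=d,q=q,e=e)
a=cv2.resize(p[120:240,240:340,::-1],None,fx=4,fy=4,interpolation=cv2.INTER_CUBIC)
b=cv2.resize(q[140:260,270:370,::-1],None,fx=4,fy=4,interpolation=cv2.INTER_CUBIC)
cv2.imwrite("pics/s4.png",np.hstack([a,b]))
E
```

```text
[ 0.44409106 -0.07702     0.1464276 ] [ 1.79994904e+02  1.13024939e-03 -1.74046025e+02] [-19.28670187  10.61024388  23.38978104 126.17332618  -6.02268716
  44.22907816 104.02247825] 7.45 0.015270546293653436
```

View pics/s4.png

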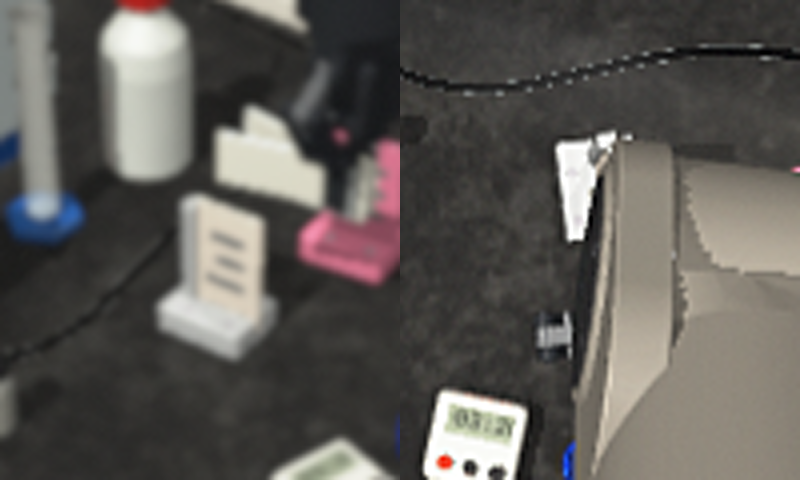

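The open jaws (scene crop (215–320,110–205)) are level and above the white card (185–265,195–315). I'll check the alignment with scene depth, since one camera sees both.

```bash
python3 - <<'E'
from h import *
f=np.load("a.npz");p=f["p"].astype(int);W=cloud("scene",f["d"])
y=np.radians(5.95);a=np.array([np.cos(y),np.sin(y)]);n=np.array([-a[1],a[0]])
E=np.array([.506,-.071])
loc=np.dstack([(W[:,:,:2]-E)@np.c_[a,n],W[:,:,2]])*1e3
br=(p.min(2)>90)
def show(name,sl,zlo,zhi,st):
    L=loc[sl][br[sl]];L=L[(L[:,2]>zlo)&(L[:,2]<zhi)];print(name,len(L),L.min(0).round(1),L.max(0).round(1))
    for lo in st:
        s=L[(L[:,0]>=lo)&(L[:,0]<lo+6)]
        if len(s):print(lo,len(s),"y",np.percentile(s[:,1],[5,25,50,75,95]).round(1),"z",np.percentile(s[:,2],[2,98]).round(1))
show("jaw",np.s_[145:178,292:324],118,185,range(-40,50,6))
show("card",np.s_[165:200,283:310],40,97,range(-12,62,6))
print("x of free edge",)
for z in(40,60,80):
    L=loc[160:205,280:312][br[160:205,280:312]];L=L[abs(L[:,2]-z)<6];L=L[abs(L[:,1])<8];print(z,len(L),L[:,0].min(),np.median(L[:,1]),np.polyfit(L[:,0],L[:,1],1))
E
```

```text
jaw 402 [-59.6 -15.7 133.4] [ 23.7  37.5 184.9]
-40 20 y [ 7.9  8.6  9.1  9.9 11. ] z [135.8 159.9]
-34 22 y [ 7.7  8.9  9.5 10.5 10.9] z [136.6 162.6]
-28 23 y [ 7.5  8.7  9.2 10.1 11. ] z [137.7 168.5]
-22 33 y [ 7.7  8.5  9.5 10.8 12.4] z [134.5 168.7]
-16 33 y [-7.4  9.3 11.  11.7 12.8] z [135.5 169.8]
-10 45 y [-8.7 10.8 12.5 13.3 13.8] z [137.  169.3]
-4 33 y [-10.9  11.   13.1  14.3  16.2] z [135.8 169.4]
2 40 y [-12.   -8.2  13.9  14.9  16.8] z [135.5 169.1]
8 40 y [-13.3 -10.1  15.3  16.2  17.4] z [138.5 170. ]
14 46 y [-14.1 -12.4  15.7  17.4  19.8] z [134.1 170.1]
20 24 y [-14.5 -11.6  16.4  18.2  20.3] z [136.7 169.9]
card 333 [-1.8 -5.3 40.4] [58.9  7.4 96.9]
-6 1 y [1.2 1.2 1.2 1.2 1.2] z [44.2 44.2]
0 31 y [-2.5 -0.2  0.3  1.3  2.4] z [42.  94.3]
6 31 y [-1.6 -0.6  0.3  1.5  2.2] z [41.2 95.1]
12 29 y [-2.5 -1.3 -0.1  1.   1.9] z [42.8 93.3]
18 35 y [-2.4 -1.4 -0.3  0.7  1.2] z [40.9 96.6]
24 32 y [-1.9 -0.6 -0.2  0.6  1.4] z [42.8 94.2]
30 33 y [-2.5 -1.5 -0.8 -0.2  1.2] z [42.8 92.5]
36 33 y [-2.6 -1.5 -0.6  0.1  1.1] z [43.7 95. ]
42 31 y [-2.1 -1.1 -0.1  0.4  1.5] z [43.5 94.1]
48 46 y [-2.6  0.8  2.   4.3  6. ] z [42.9 95.8]
54 31 y [1.3 2.7 3.1 4.  6.6] z [44.9 96.5]
x of free edge
40 72 -1.8020526660024545 -0.14135760017957041 [ 0.06151453 -1.62184765]
60 65 2.2909513617332404 -0.07343928264514105 [ 0.06798138 -1.88122305]
80 69 1.9581504264919933 0.52769390816825 [0.02277845 0.03182808]
```

>>> play_rows(
  steps=[
    [[2, -1.5, 0, 0, 0], [2, -1.5, 2, 0, 0], [2, -1.5, 6, 0, 0], [2, -1.5, 12, 0, 0], [2, -1.5, 19, 0, 0], [2, -1.5, 26, 0, 0], [2, -1.5, 33, 0, 0], [2, -1.5, 40, 0, 0], [2, -1.5, 47, 0, 0], [2, -1.5, 54, 0, 0], [2, -1.5, 61, 0, 0], [2, -1.5, 68, 0, 0], [2, -1.5, 75, 0, 0], [2, -1.5, 81, 0, 0], [2, -1.5, 85, 0, 0], [2, -1.5, 88, 0, 0], [2, -1.5, 89, 0, 0], [2, -1.5, 89, 0, 0], [2, -1.5, 89, 0, 0], [2, -1.5, 89, 0, 0]],
  ],
)

```text
t: 9.55
tcp_pos: [0.4424, -0.0791, 0.0575]
tcp_rot: [-180.0, 0.0, -174.1]
contact_force: [-0.3, -0.7, -1.2]
width: 0.0158
gripper_force: 39.8
```

```bash
python3 - <<'E'
from h import *
o=arm.observe();print(o["tcp_pos"],o["tcp_rot"],o["contact_force"],o["t"],o["width"],o["gripper_force"])
p,d=arm.read_camera("scene");q,e=arm.read_camera("top")
np.savez("b.npz",p=p,d=d,q=q,e=e)
cv2.imwrite("pics/s5.png",cv2.resize(p[150:250,240:340,::-1],None,fx=6,fy=6,interpolation=cv2.INTER_CUBIC))
p=p.astype(int);W=cloud("scene",d)
y=np.radians(5.95);a=np.array([np.cos(y),np.sin(y)]);n=np.array([-a[1],a[0]])
loc=np.dstack([(W[:,:,:2]-[.506,-.071])@np.c_[a,n],W[:,:,2]])*1e3
L=loc[150:230,270:330][(p.min(2)>90)[150:230,270:330]]
L=L[(L[:,2]>40)&(L[:,2]<84)&(L[:,0]<48)&(abs(L[:,1])<25)]
for lo in range(-34,40,6):
    s=L[(L[:,0]>=lo)&(L[:,0]<lo+6)]
    if len(s):print(lo,len(s),np.sort(s[:,1]).round(0).astype(int)[::2],np.percentile(s[:,2],[3,97]).round())
E
```

```text
[ 0.44236312 -0.07905035  0.05751485] [-1.79999937e+02  1.98786609e-02 -1.74068688e+02] [-0.2986428  -0.68061914 -1.22598885] 9.55 0.015835929130050466 39.82219934463501
-34 18 [ 4  5  7  7  8  8  9  9 10] [47. 72.]
-28 25 [ 5  5  6  7  7  8  8  8  8  9 10 11 11] [46. 78.]
-22 28 [ 7  7  8  8  8  9  9  9  9 10 10 10 10 11] [48. 81.]
-16 23 [-9  8  8  9  9 10 10 10 10 10 10 13] [50. 80.]
-10 31 [-13 -10 -10   6   9   9   9  10  11  11  11  11  12  12  12  14] [45. 82.]
-4 34 [-14 -13 -12 -12 -11  -9   9   9  11  11  11  11  11  12  12  13  13] [47. 80.]
2 46 [-15 -14 -13 -13 -12  -1   0   1   1   2   8  10  11  11  12  12  13  13
  13  13  13  14  14] [47. 84.]
8 36 [-17 -16  -1   0   2   8  10  12  13  13  13  14  14  14  15  15  16  16] [47. 81.]
14 25 [-2  0  3 13 14 14 14 15 15 15 16 16 16] [48. 82.]
20 6 [-1  0  0] [71. 82.]
26 17 [-3 -2 -1  0  0  0  0  1  2] [44. 82.]
32 26 [-4 -2 -2 -1 -1 -1 -1  0  0  0  0  1  2] [43. 83.]
38 26 [-3 -2 -2 -1 -1 -1 -1 -1  0  0  0  1  1] [43. 84.]
```

View pics/s5.png

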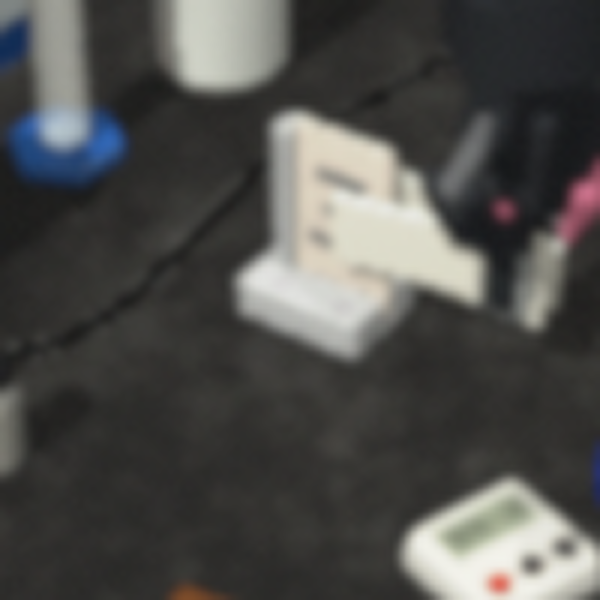

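The picture shows the card between the open, level jaws: near jaw at about (400,245), far jaw behind at (410,190). It measures about 19 mm in from the tips, within about 1 mm of mid-gape, with the pin at a height of about 63 mm. I'll hand in.

```bash
python3 -c "
from station import arm
print(arm.hand_in())"
```

```text
the job is handed in; nothing more can be done
None
```

I handed the job in with the clip held level and squeezed wide open, the card's free edge about 19 mm in from the jaw tips, near mid-gape and about half-way up; the hand-in gave no verdict.

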